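# Sweep the loose vacuum parts into the parts bay

### The job

Clear the bench: with closed fingers, sweep the blank flange, the copper gasket pack and the centering ring along the bench into the blue three-sided parts bay through its open side, until all three lie flat on the bench and wholly inside the bay. Only push them, never pick up, lift or tip them, and leave the two nearby glass vials (black cap, red cap) and the yellow screwdriver where they are.

Things in the scene. Friction and masses are not known exactly. Their poses are not given: they have to be found in the camera images.
- parts_bay: Blue sheet-metal fence fixed to the bench, aluminium rim, no floor. Inside 220 mm (own x) by 130 mm (own y), walls 4 mm thick, 33 mm high. Origin on the bench, mid-inside; z up. Mouth, open over the full width, at own y = +65 mm (+y within 0.2 rad of world +y); inner faces: back wall y = -65 mm, sides x = -110 and +110 mm. Feet 5 mm high lie outside, to 20 mm from the inner faces.
- blank_flange: Solid round steel flange disc with a ring of bolt holes, lying flat, 70 mm diameter, 13 mm thick, 0.2 to 0.4 kg; origin at the centre of its underside, z up.
- copper_gaskets: Stack of copper-coloured gasket rings held as one piece, lying flat, 49 mm diameter, 10 mm thick; origin at the centre of its underside, z up.
- centering_ring: Small metal ring with a black rubber seal round it, lying flat, 42 mm diameter, 8 mm thick; origin at the centre of its underside, z up.
- vial_black: Bystander: glass vial with black screw cap, standing upright, 19 mm diameter, 58 mm tall; origin at the centre of its underside. To the left of the parts.
- vial_red: Bystander: glass vial with red screw cap, standing upright, 19 mm diameter, 58 mm tall; origin at the centre of its underside. Beyond the far side wall of the bay, near its mouth.
- screwdriver: Bystander: screwdriver with yellow handle lying along its own y axis (handle towards +y), 182 mm long, 27 mm wide, 26 mm high; origin below its middle, on the bench. Near the front edge of the bench.

How it is judged (in metres and radians):
At the end, for the whole second after the job is handed in: Flange, gasket pack and centering ring each lie flat on the bench (within 0.1 rad, not stacked), at rest, between the walls and wholly behind the bay's mouth line (up to 3 mm may stick out); vials upright, vials and screwdriver within 15 mm of their start (y of blank_flange in the frame of parts_bay between -0.065 and 0.033 m and x of blank_flange in the frame of parts_bay between -0.11 and 0.11 m and height (world z) of each of blank_flange, copper_gaskets, centering_ring below 0.004 m and angle between each of blank_flange, copper_gaskets, centering_ring's own z axis and vertical below 0.1 rad and linear speed of each of blank_flange, copper_gaskets, centering_ring below 0.01 m/s and y of copper_gaskets in the frame of parts_bay between -0.065 and 0.0435 m and x of copper_gaskets in the frame of parts_bay between -0.11 and 0.11 m and y of centering_ring in the frame of parts_bay between -0.065 and 0.047 m and x of centering_ring in the frame of parts_bay between -0.11 and 0.11 m and not (distance of vial_black from where it was at the start of the episode above 0.015 m or angle between vial_black's own z axis and vertical above 0.3 rad) and not (distance of vial_red from where it was at the start of the episode above 0.015 m or angle between vial_red's own z axis and vertical above 0.3 rad) and not (distance of screwdriver from where it was at the start of the episode above 0.015 m)); the robot touches nothing.
It fails at once if the flange, gasket pack or centering ring is lifted or tipped (raised over 12 mm or tilted over 0.35 rad) (height (world z) of any of blank_flange, copper_gaskets, centering_ring above 0.012 m or angle between any of blank_flange, copper_gaskets, centering_ring's own z axis and vertical above 0.35 rad).
It fails at once if the black-capped vial is shifted by more than 15 mm or tipped (distance of vial_black from where it was at the start of the episode above 0.015 m or angle between vial_black's own z axis and vertical above 0.3 rad).
It fails at once if the red-capped vial is shifted by more than 15 mm or tipped (distance of vial_red from where it was at the start of the episode above 0.015 m or angle between vial_red's own z axis and vertical above 0.3 rad).
It fails at once if the yellow screwdriver is shifted by more than 15 mm (distance of screwdriver from where it was at the start of the episode above 0.015 m).
It also fails if it takes over 72 s, if anything falls off the work surface, if the arm or the gripper's body presses on something with over 40 N, if the wrist force passes 120 N, or if a joint passes its speed limit or range.

### The arm

A 7-joint arm with a two-finger parallel gripper is mounted at the origin on a cart in front of the work surface, level with it; the furniture and walls round the work are solid. World frame = base frame: x ahead of the robot, y to its left, z up, the work surface at z = 0. Lengths are in mm, angles in degrees, forces in N, time in s.
With the tool pointing down it reaches from about 425 to 975 mm from the base axis. Payload 16.7 kg.
Tool frame: the origin (TCP) lies midway between the tips of the shut fingers; the grasp point (between the pads) lies tcp_to_grasp behind it (tcp_to_grasp is the distance from the TCP to the grasp point, in mm); z points along the fingers, y is the direction in which the jaws open and shut (so a half turn about z gives the same grasp; the last joint's range is limited). The gripper opens to 85 mm and grips with 20 to 120 N. Pads are 22 mm wide; open, the fingers measure 114 mm over their backs; the gripper's body (76 mm by 85 mm) begins 54 mm behind the grasp point. The pads swing forward as they close: fully open they stand 13 mm farther back than shut.
Start: joints at [-83.967, 24.414, 4.234, 92.017, -1.954, 63.644, -3.845], TCP at [170.142, 653.168, 231.302] pointing down, gripper open.
Joint ranges: [-163.25, 163.25], [-28.42, 122.38], [-70.27, 78.77], [12.13, 141.07], [-58.53, 238.53], [9.26, 117.41], [-156.51, 156.51]. Speed limits (degrees/s): [108.29, 108.29, 136.94, 136.94, 172.46, 172.46, 172.46].

### API

Orientations are given as [roll, pitch, yaw] about the fixed x, y, z axes, in that order (R = Rz(yaw) Ry(pitch) Rx(roll)).
In Python, from plant import * gives the robot as it stands.
- The arm moves only by the shell command python3 -m crank 'ROWS' [OPENING] [FORCE]. ROWS is JSON, a list of rows, each a list of 4 numbers: the shift along the tool's x, y, z in units of 0.15 m (1.0 is 0.15 m), then the turn about the tool's z in units of 30 degrees (1.0 is 30 degrees). A call has 1 to 12 rows; each row is the pose to reach, as a shift and turn from the pose commanded when the call began, along the tool's axes at that moment; what a row does not reach only later rows make up. A row lasts 1/10 s, in which the tool goes at most 50 mm and 8.59 degrees, less where a joint would pass 70% of its speed; a pose out of reach is approached as far as the arm can. A call with a number of a shift or a turn outside -1 to 1 is refused whole. A call with a gripper value outside its range is refused whole. OPENING is the opening, from -1 (shut) to 1 (fully open), set as the call begins (- or left out, the last holds). The fingers move at their own pace and stop on an object; FORCE is the grip in N (left out, the last holds). Time passes only in rows, so rows that repeat a pose let the fingers close. It gives the time, the measured TCP pose, the force and the opening at its end, in the units of the state.
- read_state(): the state, without advancing time (a new reading comes with each control period).
- capture(name): name is "scene" or "top"; returns the picture (400x640x3 uint8, red, green, blue); there is no depth.
- get_calibration(name): a dict with "mtx" (3x3 intrinsics, pixels), "cam_to_world" (4x4, takes a point from camera to world coordinates). Camera axes: x right, y down, z forward; pixel columns grow to the right and rows downward; lengths in mm; the calibration is good to about 2 mm. A picture is of the moment at which its call begins. get_calibration takes no time and is no camera call.
- hand_in(): hands the job in, once; it reports no verdict.
The state is a dict: "time_s": time; "joint_pos": joint angles; "qvel": joint speeds; "effort": joint torques, N m; "position": TCP position; "orientation": TCP orientation; "contact_force": force on the tool from outside, world axes, zero at the start; "moment": the same for the moment, N m; "width": opening from 0.0 (shut) to 1.0 (fully open).
Only numpy, scipy, OpenCV 4.12 (cv2) and the standard library are available. Lean on these libraries where they do the work, as an engineer would, in place of code of your own. Each camera call takes 0.05 s, during which the arm holds its last target.

## Working session

There is one attempt and no reset: what is moved stays moved. The work goes in short steps, Python scripts to look and compute and a shell command to move; the robot and the scene stay as the last step left them, time stands still between calls to the robot, and variables do not carry over. Pictures are saved under pics/ and viewed, and the job is handed in when it is done.

```bash
ls; mkdir -p pics; python3 - <<'E'
from plant import *
import cv2
s=read_state(); print({k:s[k] for k in('time_s','position','orientation','width','contact_force')})
for n in('scene','top'):
    im=capture(n); cv2.imwrite(f'pics/{n}0.png',im[:,:,::-1]); c=get_calibration(n); print(n,c)
E
```

```text
pics
{'time_s': 0.0, 'position': array([170.02439109, 652.81213675, 230.61807274]), 'orientation': array([-1.79926103e+02,  5.34763547e-03,  1.65401612e+02]), 'width': 0.9954121823328087, 'contact_force': array([-0.46155764,  0.39202418,  0.52582937])}
scene {'mtx': array([[451.05302454,   0.        , 320.9595201 ],
       [  0.        , 451.05302454, 198.40389684],
       [  0.        ,   0.        ,   1.        ]]), 'cam_to_world': array([[ 8.91161464e-01, -3.38904705e-01,  3.01620368e-01,
         2.22501728e+02],
       [-4.53471871e-01, -6.85822076e-01,  5.69219942e-01,
        -3.90964290e+02],
       [ 1.39465900e-02, -6.44043229e-01, -7.64861956e-01,
         8.10790046e+02],
       [ 0.00000000e+00,  0.00000000e+00,  0.00000000e+00,
         1.00000000e+00]])}
top {'mtx': array([[466.16663669,   0.        , 327.4505741 ],
       [  0.        , 466.16663669, 198.01887187],
       [  0.        ,   0.        ,   1.        ]]), 'cam_to_world': array([[ 1.83245244e-02, -9.91318533e-01,  1.30198994e-01,
         3.56056366e+02],
       [-9.99568725e-01, -2.11524191e-02, -2.03700770e-02,
         2.07455531e+02],
       [ 2.29472585e-02, -1.29769570e-01, -9.91278610e-01,
         1.11518996e+03],
       [ 0.00000000e+00,  0.00000000e+00,  0.00000000e+00,
         1.00000000e+00]])}
```

View pics/scene0.png

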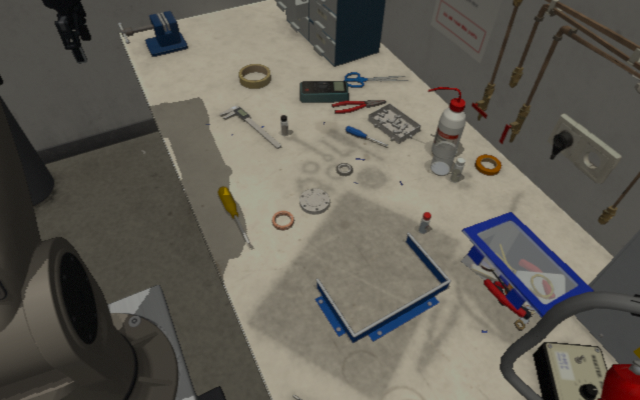

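View pics/top0.png

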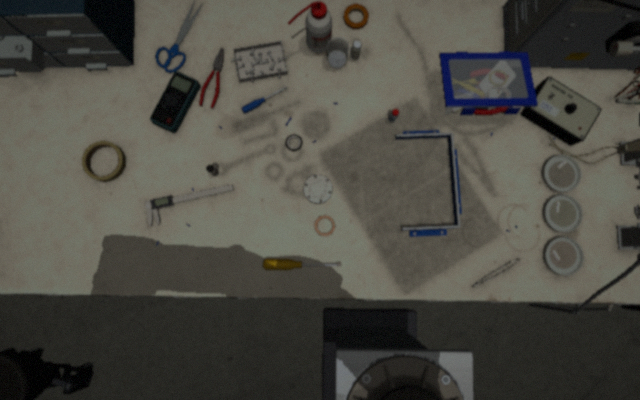

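The scene view shows the flange at (315,200), gaskets (283,220), ring (344,169), black vial (284,125), red vial (426,222) and the screwdriver at (218-252,187-247). The bay mouth opens up-left, and its rim ends are near (318,281) and (408,238). In the top view the flange is at (318,188), gaskets (325,226), ring (293,143), and the bay at (395-460,133-230).

```bash
python3 - <<'E'
import cv2
for n,(x0,y0,x1,y1) in (('top',(190,90,480,290)),('scene',(200,100,460,350))):
    im=cv2.imread(f'pics/{n}0.png')[y0:y1,x0:x1]
    f=min(800/im.shape[1],600/im.shape[0])
    f=2.7 if n=='top' else 2.4
    im=cv2.convertScaleAbs(cv2.resize(im,None,fx=f,fy=f,interpolation=cv2.INTER_CUBIC),alpha=1.5)
    cv2.imwrite(f'pics/{n}0z.png',im)
E
```

```text
(no output)
```

View pics/top0z.png

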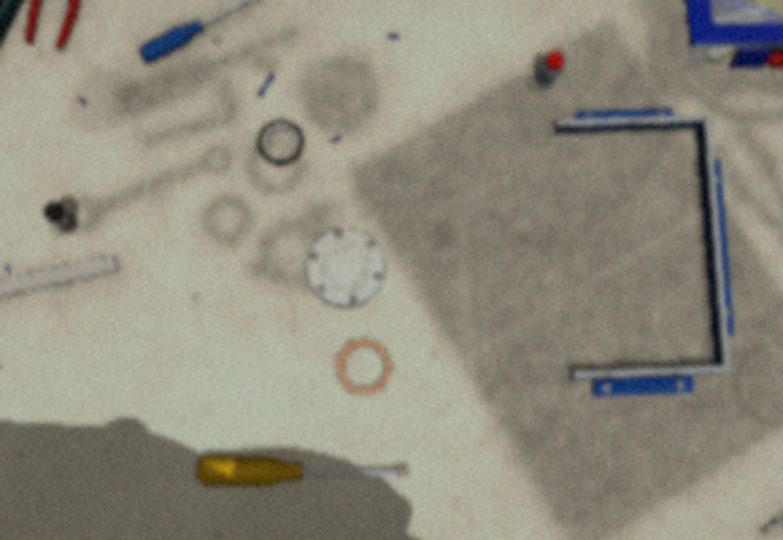

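View pics/scene0z.png

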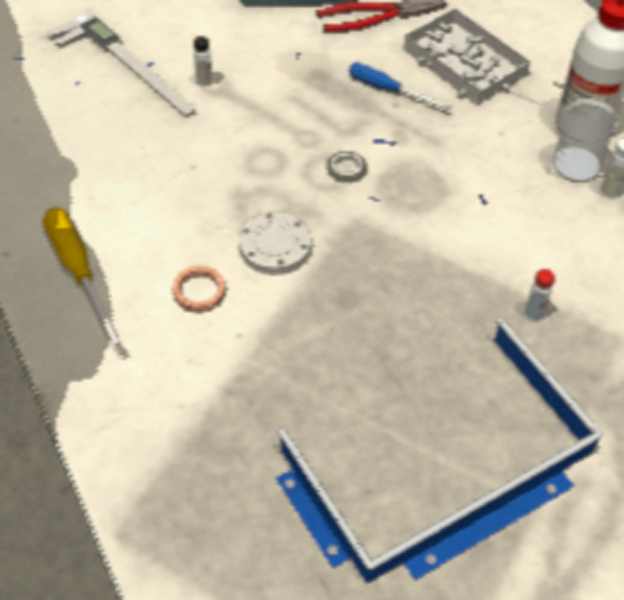

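```bash
cat > h.py <<'E'
import numpy as np
from plant import *
def cast(n,px,z):
    c=get_calibration(n); M=c['cam_to_world']; d=M[:3,:3]@np.linalg.solve(c['mtx'],[px[0],px[1],1]); o=M[:3,3]
    return o+d*(z-o[2])/d[2]
E
python3 - <<'E'
from h import *
T=lambda u,v:(190+(u+.5)/2.7-.5,90+(v+.5)/2.7-.5)
S=lambda u,v:(200+(u+.5)/2.4-.5,100+(v+.5)/2.4-.5)
L=[('flange',13,(345,266),(275,240)),('gask',10,(363,366),(200,287)),('ring',8,(281,142),(347,165)),
('redcap',58,(556,61),(545,277)),('blackcap',58,(53,212),(201,44)),('screwtip',8,(405,468),(122,353)),('screwhandle',14,(200,470),(58,215)),
('rimFarEnd',33,(556,126),(502,322)),('rimFarCor',33,(701,124),(597,435)),('rimNearCor',33,(724,366),(369,566)),('rimNearEnd',33,(572,374),(283,433))]
P={}
for n,z,t,s in L:
    a,b=cast('top',T(*t),z),cast('scene',S(*s),z); P[n]=(a+b)/2
    print(n,a.round(1),b.round(1))
for a,b in(('rimFarEnd','rimFarCor'),('rimFarCor','rimNearCor'),('rimNearCor','rimNearEnd'),('rimFarEnd','rimNearEnd')):
    d=P[b]-P[a]; print(a,b,np.linalg.norm(d).round(1),np.degrees(np.arctan2(d[1],d[0])).round(1))
E
```

```text
flange [524.  209.1  13. ] [521.5 206.1  13. ]
gask [435.9 191.4  10. ] [434.8 188.2  10. ]
ring [636.3 269.1   8. ] [634.5 267.1   8. ]
redcap [701.7  29.1  58. ] [699.9  28.2  58. ]
blackcap [558.1 458.   58. ] [555.3 451.8  58. ]
screwtip [347.8 153.1   8. ] [343.6 152.9   8. ]
screwhandle [342.9 330.6  14. ] [345.6 327.5  14. ]
rimFarEnd [650.4  24.9  33. ] [651.8  17.6  33. ]
rimFarCor [ 655.4 -104.3   33. ] [ 657.5 -111.7   33. ]
rimNearCor [ 440.5 -121.    33. ] [ 435.5 -125.1   33. ]
rimNearEnd [430.9  11.2  33. ] [428.6   4.5  33. ]
rimFarEnd rimFarCor 129.4 -87.6
rimFarCor rimNearCor 219.0 -176.1
rimNearCor rimNearEnd 131.2 93.6
rimFarEnd rimNearEnd 221.7 -176.5
```

```bash
cat >> h.py <<'E'
from scipy.spatial.transform import Rotation as Ro
def plan(xyz,yaw):
    s=read_state(); R=Ro.from_euler('xyz',s['orientation'],degrees=True).as_matrix()
    d=R.T@(np.array(xyz)-s['position'])/150
    t=-((yaw-s['orientation'][2]+180)%360-180)/30
    print('t',s['time_s'],'pos',s['position'].round(1),'rpy',s['orientation'].round(2),'F',s['contact_force'].round(1),'w',round(s['width'],2))
    print('rows units',d.round(3),'turn',round(t,3))
b=np.radians(3.6);ex=np.array([np.cos(b),np.sin(b),0]);ey=np.array([-np.sin(b),np.cos(b),0]);O=np.array([544.5,-50,0])
def start(p,tb,r,gap=12):
    p=np.array([*p,0.]);t=O+ex*tb[0]+ey*tb[1];u=(t-p);D=np.linalg.norm(u);u/=D
    st=p-u*(r+11+gap); print('start TCP',st.round(1),'yaw',np.degrees(np.arctan2(-u[1],-u[0])).round(1),'push',(D+gap).round(1),'end TCP',(t-u*(r+11)).round(1))
    return st
E
python3 - <<'E'
from h import *
start((522.8,207.6),(5,-10),35);start((635.4,268),(67,0),21);start((435.4,189.8),(-65,0),24.5)
plan((518,266,130),95.8); print(tcp_to_grasp if 'tcp_to_grasp' in globals() else '')
E
```

```text
start TCP [516.9 265.3   0. ] yaw 95.8 push 280.7 end TCP [545.4 -13.9   0. ]
start TCP [638.8 311.9   0. ] yaw 85.6 push 326.7 end TCP [613.8 -13.9   0. ]
start TCP [426.9 236.5   0. ] yaw 100.3 push 259.9 end TCP [473.3 -19.2   0. ]
t 0.1 pos [170.  652.8 230.7] rpy [-179.93    0.    165.4 ] F [ 0.2  0.2 -0.3] w 1.0
rows units [-2.895 -1.91   0.674] turn 2.32
18.700000000000003
```

```bash
python3 -m crank '[[-0.3,-0.2,0,0],[-0.6,-0.4,0,0],[-0.96,-0.63,0,0],[-0.96,-0.63,0,0],[-0.96,-0.63,0,0],[-0.96,-0.63,0,0]]' -1 60
python3 -m crank '[[-0.3,-0.2,0,0],[-0.6,-0.4,0,0],[-0.96,-0.63,0,0],[-0.96,-0.63,0,0],[-0.96,-0.63,0,0],[-0.96,-0.63,0,0]]'
python3 -m crank '[[-0.3,-0.2,0,0.25],[-0.6,-0.4,0,0.5],[-0.96,-0.63,0,0.75],[-0.96,-0.63,0,1],[-0.96,-0.63,0,1],[-0.96,-0.63,0,1]]'
python3 -m crank '[[0,0,0.2,0.25],[0,0,0.4,0.5],[0,0,0.6,0.75],[0,0,0.6,1],[0,0,0.6,1],[0,0,0.6,1]]'
python3 -c "
from h import *
plan((516.9,265.3,60),95.8)"
```

```text
time_s: 0.7
position: [285.6, 525.4, 231.3]
orientation: [180.0, -0.0, 165.4]
contact_force: [-1.1, 0.8, 0.8]
width: 0.001
time_s: 1.3
position: [400.4, 398.8, 231.1]
orientation: [-180.0, -0.0, 165.5]
contact_force: [-1.3, 1.0, 0.5]
width: 0.0
time_s: 1.9
position: [515.8, 271.9, 230.9]
orientation: [-180.0, -0.0, 135.6]
contact_force: [-0.3, 0.9, -0.6]
width: -0.001
time_s: 2.5
position: [516.0, 271.8, 141.5]
orientation: [180.0, -0.0, 105.8]
contact_force: [-0.7, 0.1, 0.3]
width: 0.001
t 2.5 pos [516.  271.8 141.5] rpy [ 1.7999e+02 -3.0000e-02  1.0583e+02] F [-0.7  0.1  0.3] w 0.0
rows units [-0.044 -0.006  0.543] turn 0.334
```

```bash
python3 -m crank '[[0,0,0.2,0.33],[0,0,0.4,0.33],[-0.02,0,0.6,0.33],[-0.04,-0.006,0.7,0.33],[-0.04,-0.006,0.75,0.33],[-0.04,-0.006,0.75,0.33],[-0.04,-0.006,0.75,0.33]]'
python3 -c "
from h import *
import cv2
plan((516.9,265.3,4),95.8)
for n,(x0,y0,x1,y1) in (('top',(230,100,480,280)),('scene',(200,100,460,350))):
    im=capture(n)[y0:y1,x0:x1,::-1]; f=3 if n=='top' else 2.4
    cv2.imwrite(f'pics/{n}1.png',cv2.convertScaleAbs(cv2.resize(im,None,fx=f,fy=f,interpolation=cv2.INTER_CUBIC),alpha=1.5))
"
```

```text
time_s: 3.2
position: [518.1, 264.4, 29.9]
orientation: [179.9, -0.1, 95.5]
contact_force: [-0.5, -0.2, 0.5]
width: 0.004
t 3.2 pos [518.1 264.4  29.9] rpy [ 1.7993e+02 -5.0000e-02  9.5540e+01] F [-0.5 -0.2  0.5] w 0.0
rows units [ 0.007 -0.007  0.173] turn -0.009
```

View pics/top1.png

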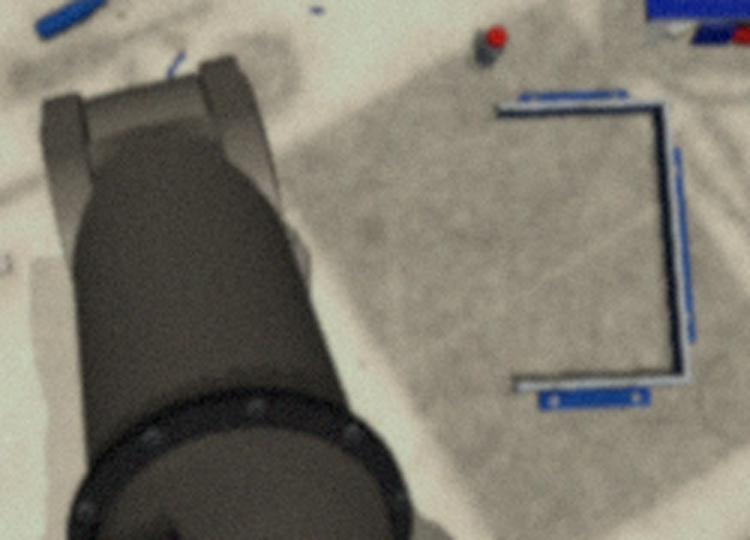

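View pics/scene1.png

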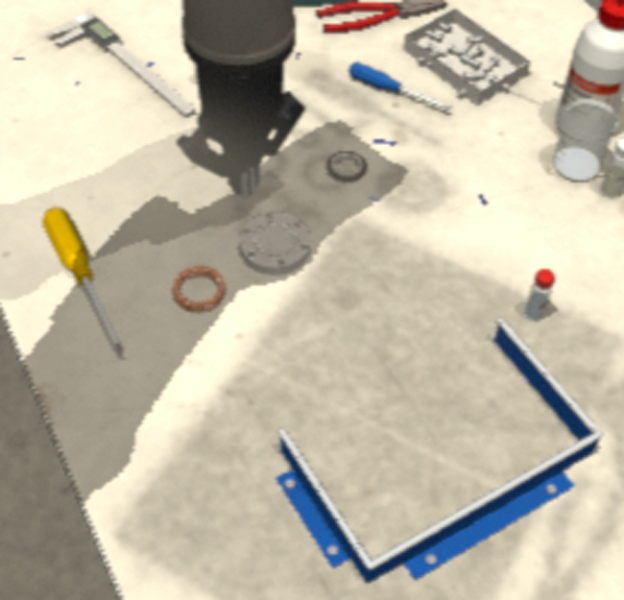

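The scene view shows the shut fingertips at zoom (248,193), just behind the flange at (275,240). Nothing has been disturbed so far, so I'll descend and start the push.

```bash
python3 -m crank '[[0,-0.007,0.07,0],[0,-0.007,0.14,0],[0,-0.007,0.172,0],[0,-0.007,0.172,0]]'
python3 -m crank '[[-0.05,0,0,0],[-0.1,0,0,0],[-0.15,0,0,0],[-0.2,0,0,0],[-0.25,0,0,0],[-0.3,0,0,0],[-0.35,0,0,0],[-0.4,0,0,0],[-0.4,0,0,0]]'
python3 -c "
from h import *
import cv2
plan((545.4,-13.9,4),95.8)
for n,(x0,y0,x1,y1) in (('scene',(200,100,460,350)),):
    im=capture(n)[y0:y1,x0:x1,::-1]; f=3 if n=='top' else 2.4
    cv2.imwrite(f'pics/{n}2.png',cv2.convertScaleAbs(cv2.resize(im,None,fx=f,fy=f,interpolation=cv2.INTER_CUBIC),alpha=1.5))
"
```

```text
time_s: 3.7
position: [515.8, 263.4, 1.9]
orientation: [-179.9, 0.1, 95.5]
contact_force: [0.2, 0.1, 0.0]
width: 0.001
time_s: 4.6
position: [522.3, 202.6, 3.1]
orientation: [-180.0, 0.0, 95.4]
contact_force: [-0.0, -0.9, -0.4]
width: 0.001
t 4.6 pos [522.3 202.6   3.1] rpy [-1.800e+02  3.000e-02  9.541e+01] F [-0.  -0.9 -0.4] w 0.0
rows units [-1.451  0.017 -0.005] turn -0.013
```

View pics/scene2.png

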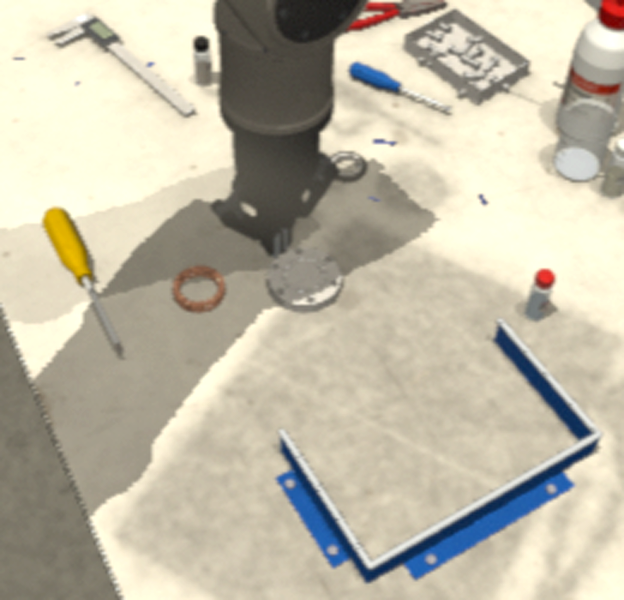

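The flange has slid flat to zoom (305,276) and sits squarely in front of the fingers. I'll keep pushing.

```bash
python3 -m crank '[[-0.06,0.001,0,0],[-0.13,0.002,0,0],[-0.2,0.003,0,0],[-0.27,0.004,0,0],[-0.34,0.005,0,0],[-0.41,0.006,0,0],[-0.48,0.007,0,0],[-0.55,0.008,0,0],[-0.62,0.009,0,0],[-0.69,0.01,0,0],[-0.75,0.01,0,0],[-0.75,0.01,0,0]]'
cat >> h.py <<'E'
import cv2
def look(tag,n='scene'):
    x0,y0,x1,y1={'scene':(200,100,460,350),'top':(190,90,480,290)}[n]; f={'scene':2.4,'top':2.7}[n]
    im=capture(n)[y0:y1,x0:x1,::-1]
    cv2.imwrite(f'pics/{n}{tag}.png',cv2.convertScaleAbs(cv2.resize(im,None,fx=f,fy=f,interpolation=cv2.INTER_CUBIC),alpha=1.5))
T=lambda u,v:(190+(u+.5)/2.7-.5,90+(v+.5)/2.7-.5)
S=lambda u,v:(200+(u+.5)/2.4-.5,100+(v+.5)/2.4-.5)
def bay(p): p=np.array(p)-O; return np.round([p@ex,p@ey],1)
E
python3 -c "
from h import *
plan((545.4,-13.9,4),95.8); look(3)"
```

```text
time_s: 5.85
position: [534.6, 90.5, 3.1]
orientation: [180.0, 0.0, 95.4]
contact_force: [0.1, 0.0, 0.8]
width: -0.001
t 5.85 pos [534.6  90.5   3.1] rpy [1.800e+02 3.000e-02 9.539e+01] F [0.1 0.  0.8] w -0.0
rows units [-0.7    0.006 -0.006] turn -0.014
```

View pics/scene3.png

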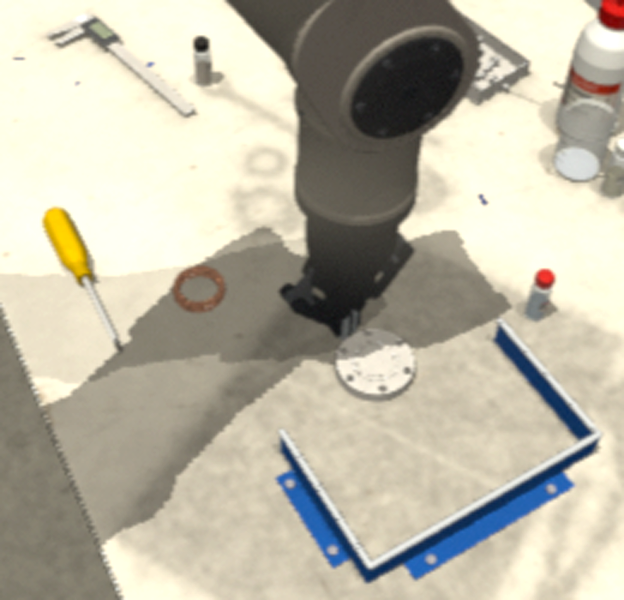

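The flange is now at zoom (376,363), flat and heading into the mouth. One more push finishes it.

```bash
python3 -c "
from h import *
print(bay(cast('scene',S(376,361),13)))"
python3 -m crank '[[-0.06,0,0,0],[-0.13,0,0,0],[-0.2,0,0,0],[-0.27,0,0,0],[-0.34,0,0,0],[-0.41,0,0,0],[-0.48,0,0,0],[-0.55,0,0,0],[-0.61,0,0,0],[-0.66,0,0,0],[-0.7,0,0,0],[-0.7,0,0,0]]'
python3 -m crank '[[0.03,0,0,0],[0.08,0,0,0],[0.16,0,-0.1,0],[0.16,0,-0.4,0],[0.16,0,-0.7,0],[0.16,0,-0.7,0]]'
python3 -c "
from h import *
plan((638.8,311.9,80),85.6); look(4)"
```

```text
[ 0.7 92.5]
time_s: 7.1
position: [544.5, -13.3, 3.0]
orientation: [180.0, 0.0, 95.4]
contact_force: [0.5, -0.5, 0.6]
width: -0.002
time_s: 7.7
position: [544.8, 12.9, 113.0]
orientation: [179.6, -0.1, 95.6]
contact_force: [0.1, 0.3, -1.1]
width: 0.0
t 7.7 pos [544.8  12.9 113. ] rpy [ 1.7959e+02 -7.0000e-02  9.5550e+01] F [ 0.1  0.3 -1.1] w 0.0
rows units [1.923 0.815 0.228] turn 0.332
```

View pics/scene4.png

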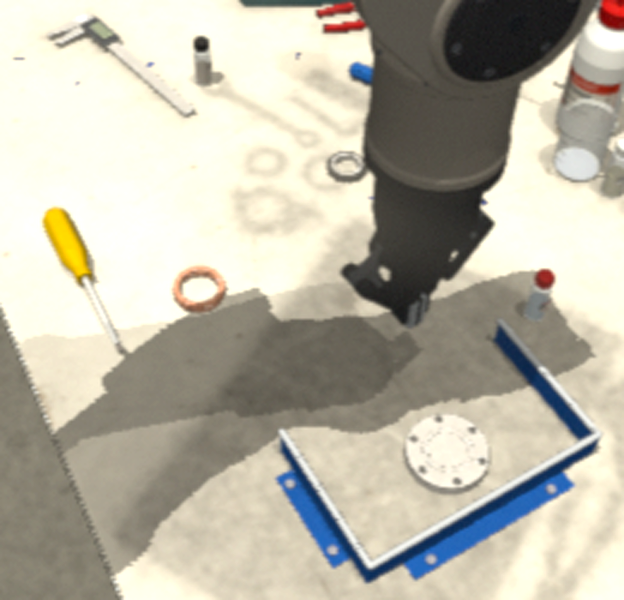

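The flange is in the bay at zoom (448,452). Next I'll move behind the centering ring.

```bash
python3 -c "
from h import *
print(bay(cast('scene',S(448,451),13)))"
python3 -m crank '[[0.3,0.13,0,0],[0.6,0.26,0,0],[0.96,0.41,0,0],[0.96,0.41,0,0],[0.96,0.41,0,0],[0.96,0.41,0,0]]'
python3 -m crank '[[0.3,0.13,0,0.1],[0.6,0.26,0,0.2],[0.96,0.405,0,0.33],[0.96,0.405,0.1,0.33],[0.96,0.405,0.3,0.33],[0.96,0.405,0.45,0.33],[0.96,0.405,0.55,0.33],[0.96,0.405,0.55,0.33]]'
python3 -c "
from h import *
plan((638.8,311.9,4),85.6); look(5)"
```

```text
[  3.3 -11.6]
time_s: 8.35
position: [588.8, 159.9, 107.2]
orientation: [-179.9, 0.1, 95.5]
contact_force: [0.1, -0.0, -0.1]
width: 0.001
time_s: 9.15
position: [635.3, 308.0, 23.5]
orientation: [-179.9, 0.1, 85.5]
contact_force: [-0.1, -1.2, 0.2]
width: 0.001
t 9.15 pos [635.3 308.   23.5] rpy [-1.7985e+02  1.3000e-01  8.5510e+01] F [-0.1 -1.2  0.2] w 0.0
rows units [0.028 0.022 0.13 ] turn -0.003
```

View pics/scene5.png

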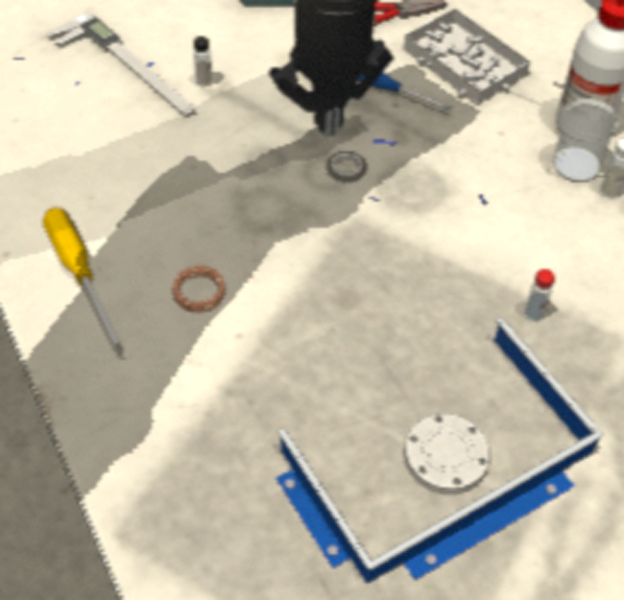

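The fingertips at zoom (330,130) are behind the ring at (347,165).

```bash
python3 -m crank '[[0.028,0.022,0.07,0],[0.028,0.022,0.13,0],[0.028,0.022,0.13,0]]'
python3 -m crank '[[-0.06,0,0,0],[-0.12,0,0,0],[-0.18,0,0,0],[-0.24,0,0,0],[-0.3,0,0,0],[-0.36,0,0,0],[-0.42,0,0,0],[-0.48,0,0,0],[-0.54,0,0,0],[-0.6,0,0,0],[-0.66,0,0,0],[-0.7,0,0,0]]'
python3 -c "
from h import *
plan((613.8,-13.9,4),85.6); look(6)"
```

```text
time_s: 9.5
position: [639.4, 313.9, 4.9]
orientation: [-179.9, 0.0, 85.6]
contact_force: [-0.2, 0.3, 1.0]
width: -0.002
time_s: 10.7
position: [631.8, 208.1, 6.0]
orientation: [-180.0, 0.0, 85.6]
contact_force: [0.5, 0.8, -0.0]
width: -0.002
t 10.7 pos [631.8 208.1   6. ] rpy [-1.800e+02  2.000e-02  8.557e+01] F [ 0.5  0.8 -0. ] w -0.0
rows units [-1.485 -0.005  0.014] turn -0.001
```

View pics/scene6.png

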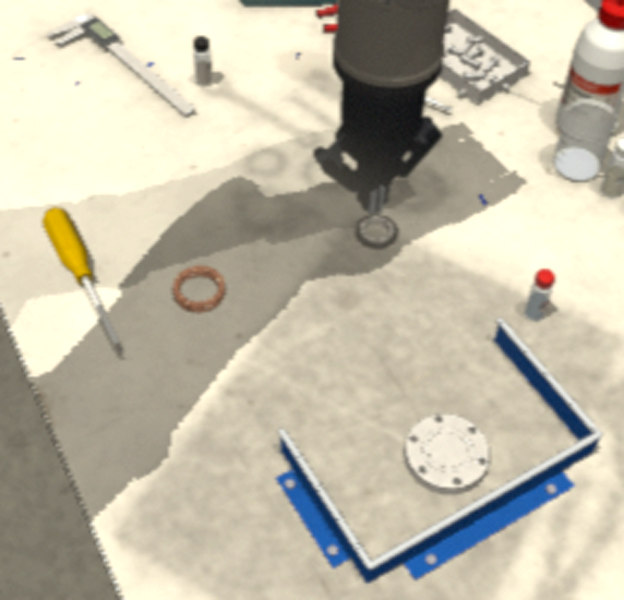

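The ring is at zoom (377,230), still in front of the fingers. TCP z reads 6 mm, so I'll drop it 2 mm and continue.

```bash
python3 -m crank '[[-0.06,0,0.014,0],[-0.12,0,0.014,0],[-0.18,0,0.014,0],[-0.24,0,0.014,0],[-0.3,0,0.014,0],[-0.36,0,0.014,0],[-0.42,0,0.014,0],[-0.48,0,0.014,0],[-0.54,0,0.014,0],[-0.6,0,0.014,0],[-0.66,0,0.014,0],[-0.7,0,0.014,0]]'
python3 -c "
from h import *
plan((613.8,-13.9,4),85.6); look(7)"
```

```text
time_s: 11.95
position: [623.8, 103.7, 4.1]
orientation: [180.0, -0.0, 85.6]
contact_force: [0.1, 3.4, 5.6]
width: -0.002
t 11.95 pos [623.8 103.7   4.1] rpy [ 1.7998e+02 -1.0000e-02  8.5580e+01] F [0.1 3.4 5.6] w -0.0
rows units [-0.787 -0.006  0.   ] turn -0.001
```

View pics/scene7.png

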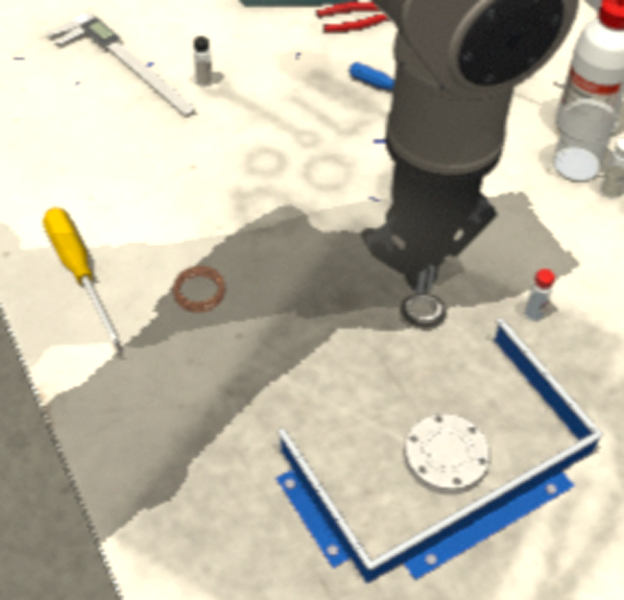

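The wrist reads +5.6 N vertically, so I'll inspect the contact more closely before going on.

```bash
python3 -c "
from h import *
s=read_state();print(s['contact_force'],s['moment'])
im=capture('scene')[200:250,350:410,::-1]
cv2.imwrite('pics/z8.png',cv2.convertScaleAbs(cv2.resize(im,None,fx=10,fy=10,interpolation=cv2.INTER_CUBIC),alpha=2))
plan((0,0,0),85.6)"
```

```text
[-0.03257936  1.79289415  5.1827961 ] [ 0.49266081 -0.01089124 -0.00621016]
t 12.05 pos [623.8 103.1   4.1] rpy [1.7999e+02 2.0000e-02 8.5530e+01] F [0.2 1.5 4.1] w -0.0
rows units [-1.009 -4.092  0.027] turn -0.002
```

View pics/z8.png

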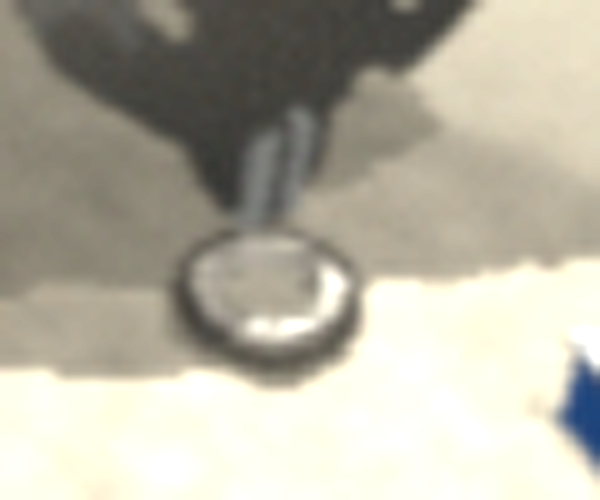

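```bash
python3 -c "
from h import *
p=cast('scene',(350+26.8-.45,200+29.0-.45),8);print(p,bay(p),p-[623.8,103.1,0])"
python3 -m crank '[[0.02,0,0,0],[0.05,0,0,0],[0.05,0,0,0]]'
python3 -c "
from h import *
plan((0,0,3),85.6)
im=capture('scene')[200:250,350:410,::-1]
cv2.imwrite('pics/z9.png',cv2.convertScaleAbs(cv2.resize(im,None,fx=10,fy=10,interpolation=cv2.INTER_CUBIC),alpha=2))"
```

```text
[609.26846665  74.75659846   8.        ] [ 72.5 120.4] [-14.53153335 -28.34340154   8.        ]
time_s: 12.35
position: [624.0, 113.1, 3.6]
orientation: [-180.0, -0.0, 85.7]
contact_force: [0.7, 1.4, -0.0]
width: 0.004
t 12.35 pos [624.  113.1   3.6] rpy [-179.96   -0.     85.67] F [ 0.7  1.4 -0. ] w 0.0
rows units [-1.066 -4.091  0.006] turn 0.002
```

View pics/z9.png

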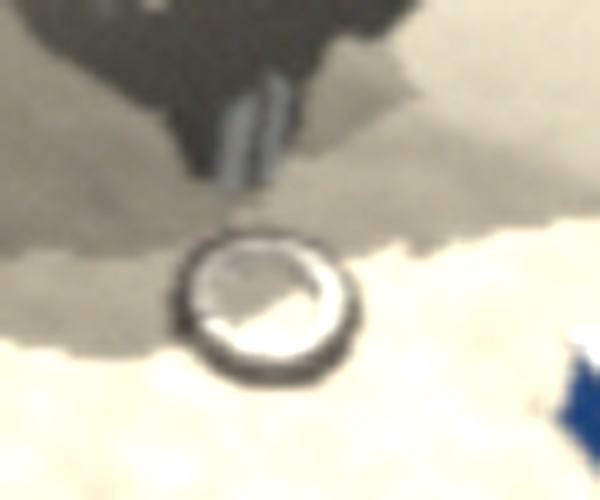

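The ring lies flat again. The fingertip had been riding its rounded edge, about 12 mm off-centre, so I'll re-centre behind it and go lower.

```bash
python3 -c "
from h import *
p=cast('scene',(350+26.9-.45,200+29.9-.45),8);print(p,bay(p))
g=cast('scene',(350+24.5-.45,200+18.7-.45),4);print('fingertip front',g)
p[1]+=1.5;p[0]+=1
s=start(p[:2],(67,0),21,12); plan((s[0],s[1],2.5),88)"
```

```text
[608.17854146  72.55674405   8.        ] [ 71.2 118.3]
fingertip front [621.63885642 104.0504495    4.        ]
start TCP [608.4 118.    0. ] yaw 91.0 push 131.9 end TCP [610.8 -13.8   0. ]
t 12.4 pos [624.1 112.7   3.6] rpy [-1.7997e+02  1.0000e-02  8.5660e+01] F [ 0.8 -0.5 -0.9] w 0.0
rows units [ 0.028 -0.107  0.007] turn -0.078
```

```bash
python3 -m crank '[[0.04,0,0,0],[0.04,-0.05,0.007,-0.1],[0.04,-0.107,0.01,-0.18],[0.03,-0.107,0.01,-0.18],[0.03,-0.107,0.01,-0.18]]'
python3 -m crank '[[-0.04,0,0,0],[-0.08,0,0,0],[-0.12,0,0,0],[-0.16,0,0,0],[-0.2,0,0,0],[-0.25,0,0,0],[-0.3,0,0,0],[-0.3,0,0,0]]'
python3 -c "
from h import *
plan((611,-13.8,2.5),91)
im=capture('scene')[210:280,360:430,::-1]
cv2.imwrite('pics/z10.png',cv2.convertScaleAbs(cv2.resize(im,None,fx=8,fy=8,interpolation=cv2.INTER_CUBIC),alpha=2))"
```

```text
time_s: 12.9
position: [608.7, 117.5, 2.6]
orientation: [180.0, -0.0, 90.9]
contact_force: [0.4, 0.3, 1.3]
width: -0.001
time_s: 13.7
position: [609.5, 71.1, 2.5]
orientation: [180.0, 0.0, 90.9]
contact_force: [-0.7, -0.5, -0.9]
width: -0.004
t 13.7 pos [609.5  71.1   2.5] rpy [1.80e+02 3.00e-02 9.09e+01] F [-0.7 -0.5 -0.9] w -0.0
rows units [-0.566  0.001  0.   ] turn -0.003
```

View pics/z10.png

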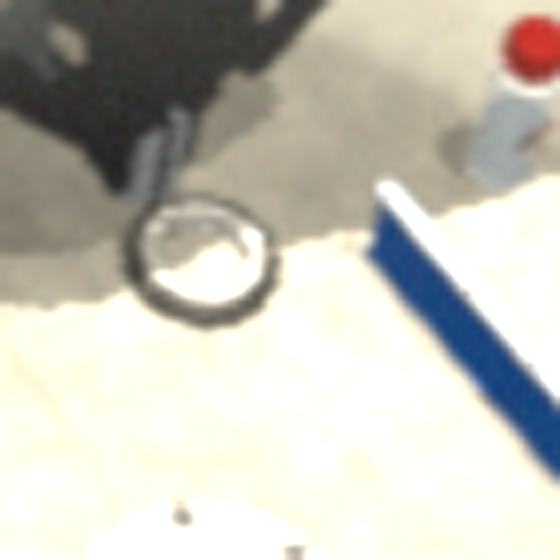

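The ring at crop (203,256) lies flat and is centred ahead of the fingers, with no vertical load now. I'll finish its push.

```bash
python3 -m crank '[[-0.05,0,0,0],[-0.1,0,0,0],[-0.15,0,0,0],[-0.2,0,0,0],[-0.25,0,0,0],[-0.3,0,0,0],[-0.35,0,0,0],[-0.4,0,0,0],[-0.45,0,0,0],[-0.5,0,0,0],[-0.54,0,0,0],[-0.54,0,0,0]]'
python3 -m crank '[[0.03,0,0,0],[0.08,0,0,0],[0.16,0,-0.1,0],[0.16,0,-0.4,0],[0.16,0,-0.75,0],[0.16,0,-0.75,0]]'
python3 -c "
from h import *
plan((426.9,236.5,110),100.3); look(11)"
```

```text
time_s: 14.95
position: [610.9, -9.5, 2.5]
orientation: [180.0, 0.0, 90.9]
contact_force: [-0.0, -0.5, -0.2]
width: -0.003
time_s: 15.55
position: [613.6, 17.2, 121.8]
orientation: [179.5, -0.1, 91.0]
contact_force: [1.3, 0.4, -0.2]
width: -0.0
t 15.55 pos [613.6  17.2 121.8] rpy [ 1.7951e+02 -9.0000e-02  9.1050e+01] F [ 1.3  0.4 -0.2] w -0.0
rows units [ 1.484 -1.218  0.071] turn -0.308
```

View pics/scene11.png

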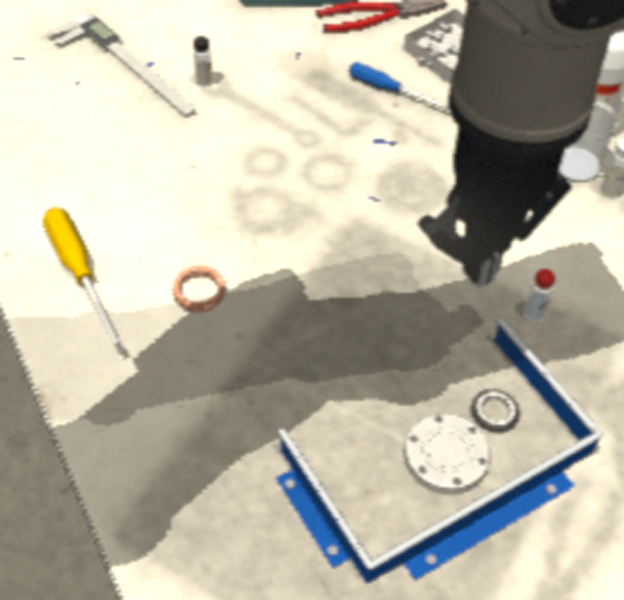

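The ring is inside the bay at zoom (495,409), beside the flange. Next comes the gasket pack: I'll move in high, then drop behind it.

```bash
python3 -c "
from h import *
print('ring',bay(cast('scene',S(495,408),8)),'flange',bay(cast('scene',S(448,451),13)))"
python3 -m crank '[[0.25,-0.2,0,0],[0.5,-0.4,0,0],[0.75,-0.61,0,0],[0.75,-0.61,0,0],[0.75,-0.61,0,0],[0.75,-0.61,0,0]]'
python3 -m crank '[[0.25,-0.2,0,-0.1],[0.5,-0.4,0,-0.2],[0.75,-0.61,0,-0.31],[0.75,-0.61,0,-0.31],[0.75,-0.61,0,-0.31],[0.75,-0.61,0,-0.31]]'
python3 -c "
from h import *
plan((426.9,236.5,30),100.3)"
```

```text
ring [64.9  3.7] flange [  3.3 -11.6]
time_s: 16.2
position: [517.2, 126.7, 115.1]
orientation: [180.0, 0.0, 91.0]
contact_force: [-0.4, 0.1, -0.2]
width: -0.001
time_s: 16.8
position: [424.6, 236.4, 114.9]
orientation: [180.0, 0.0, 100.1]
contact_force: [-0.2, -0.1, -0.1]
width: 0.003
t 16.8 pos [424.6 236.4 114.9] rpy [1.7998e+02 3.0000e-02 1.0015e+02] F [-0.2 -0.1 -0.1] w 0.0
rows units [-0.002  0.015  0.566] turn -0.005
```

```bash
python3 -m crank '[[0,0.015,0.2,0],[0,0.015,0.4,0],[0,0.015,0.566,0],[0,0.015,0.566,0],[0,0.015,0.566,0]]'
python3 -c "
from h import *
plan((426.9,236.5,2.5),100.3); look(12)"
```

```text
time_s: 17.3
position: [426.6, 236.7, 30.2]
orientation: [-180.0, 0.1, 100.2]
contact_force: [-0.2, -0.2, 0.1]
width: -0.001
t 17.3 pos [426.6 236.7  30.2] rpy [-1.7996e+02  6.0000e-02  1.0015e+02] F [-0.2 -0.2  0.1] w -0.0
rows units [-0.002  0.002  0.185] turn -0.005
```

View pics/scene12.png

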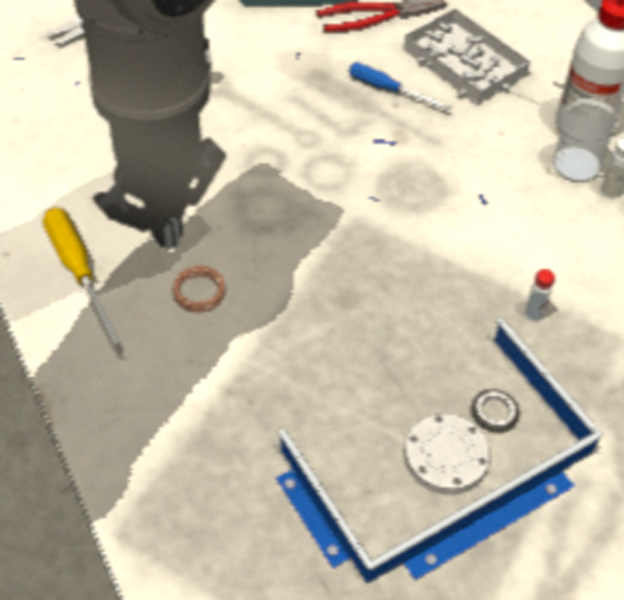

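The fingertips at zoom (170,240) are behind the gasket pack at (200,288). The screwdriver is clear.

```bash
python3 -m crank '[[0,0,0.08,0],[0,0,0.16,0],[0,0,0.183,0],[0,0,0.183,0]]'
python3 -m crank '[[-0.05,0,0,0],[-0.1,0,0,0],[-0.15,0,0,0],[-0.2,0,0,0],[-0.25,0,0,0],[-0.3,0,0,0],[-0.35,0,0,0],[-0.4,0,0,0],[-0.45,0,0,0],[-0.5,0,0,0],[-0.55,0,0,0],[-0.55,0,0,0]]'
python3 -c "
from h import *
plan((473.3,-19.2,2.5),100.3); look(13)"
```

```text
time_s: 17.75
position: [425.5, 237.6, 2.0]
orientation: [-179.9, 0.0, 100.3]
contact_force: [0.2, -0.2, 0.8]
width: 0.0
time_s: 18.95
position: [440.6, 155.5, 2.5]
orientation: [-180.0, 0.0, 100.2]
contact_force: [0.4, 0.5, -0.3]
width: -0.001
t 18.95 pos [440.6 155.5   2.5] rpy [-1.7998e+02  2.0000e-02  1.0022e+02] F [ 0.4  0.5 -0.3] w -0.0
rows units [-1.185e+00  8.000e-03  1.000e-03] turn -0.003
```

View pics/scene13.png

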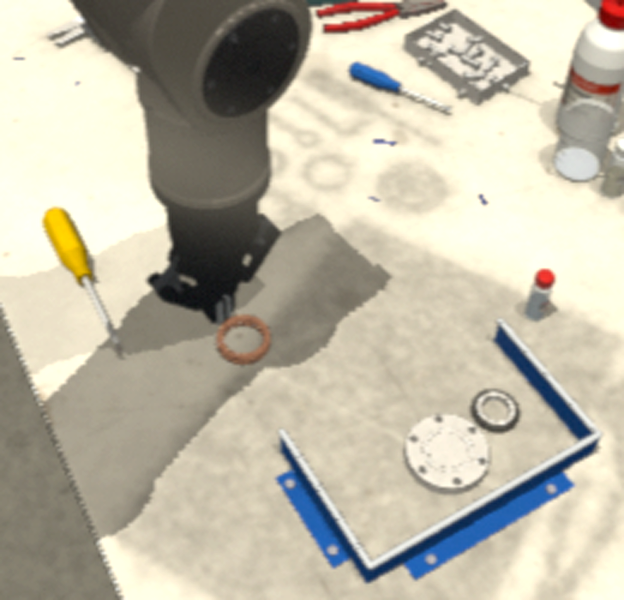

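```bash
python3 -c "
from h import *
p=cast('scene',S(244,338),10);print(p,bay(p), 'expected',bay([440.6+.178*35.5,155.5-.984*35.5,0]))"
python3 -m crank '[[-0.05,0,0,0],[-0.1,0,0,0],[-0.15,0,0,0],[-0.2,0,0,0],[-0.25,0,0,0],[-0.3,0,0,0],[-0.35,0,0,0],[-0.35,0,0,0]]'
python3 -c "
from h import *
plan((473.3,-19.2,2.5),100.3); look(14)"
```

```text
[446.80836497 118.0819142   10.        ] [-86.9 173.9] expected [-86.7 176.4]
time_s: 19.8
position: [450.1, 103.9, 2.6]
orientation: [-180.0, 0.0, 100.2]
contact_force: [0.7, 0.4, -0.1]
width: -0.003
t 19.8 pos [450.1 103.9   2.6] rpy [-1.8000e+02  2.0000e-02  1.0022e+02] F [ 0.7  0.4 -0.1] w -0.0
rows units [-0.835  0.007  0.001] turn -0.003
```

View pics/scene14.png

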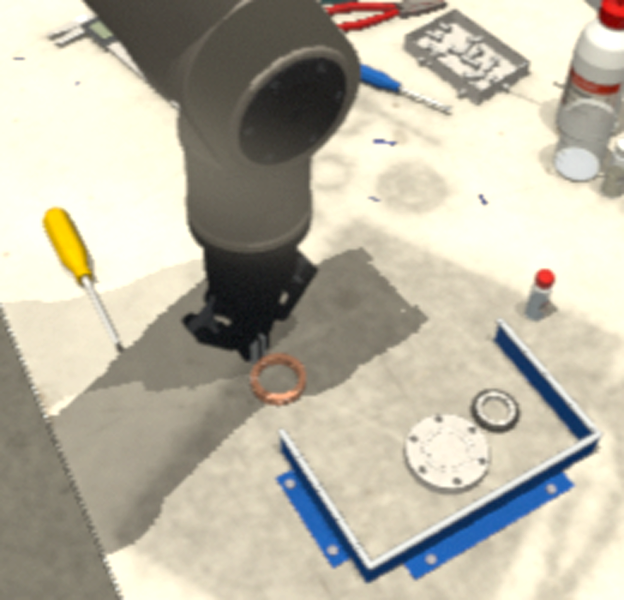

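The gasket pack at zoom (278,379) is tracking as expected, about 9 mm clear of the near side wall. I'll finish the push.

```bash
python3 -m crank '[[-0.05,0,0,0],[-0.1,0,0,0],[-0.15,0,0,0],[-0.2,0,0,0],[-0.25,0,0,0],[-0.3,0,0,0],[-0.35,0,0,0],[-0.4,0,0,0],[-0.4,0,0,0]]'
python3 -c "
from h import *
plan((473.3,-19.2,2.5),100.3); look(15)"
```

```text
time_s: 20.75
position: [460.8, 44.9, 2.6]
orientation: [-180.0, 0.0, 100.2]
contact_force: [0.2, -0.4, -0.3]
width: 0.002
t 20.75 pos [460.8  44.9   2.6] rpy [-1.8000e+02  2.0000e-02  1.0022e+02] F [ 0.2 -0.4 -0.3] w 0.0
rows units [-0.435  0.006  0.001] turn -0.003
```

View pics/scene15.png

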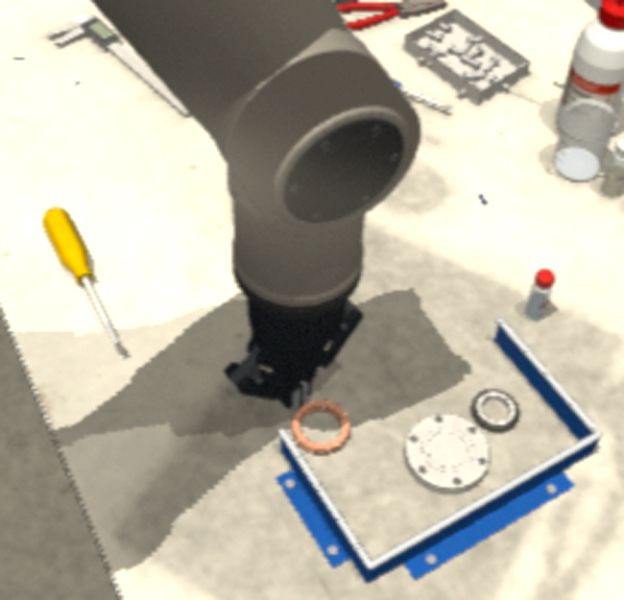

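```bash
python3 -c "
from h import *
p=np.array([460.8,44.9,2.6]);ty=np.array([np.sin(np.radians(100.2)),-np.cos(np.radians(100.2)),0])
for uv in((230,370),(243,385),(262,402),(240,392)):
    a=cast('scene',S(*uv),0);d=cast('scene',S(*uv),100)-a
    # a+t d = p + w ty + h z + e tx ; tx=0
    for e in(-12,0,12):
        tx=np.array([np.cos(np.radians(100.2)),np.sin(np.radians(100.2)),0])
        x=np.linalg.solve(np.c_[d,-ty,-np.array([0,0,1])],p+e*tx-a);print(uv,e,'lat',x[1].round(1),'h',x[2].round(1))"
```

```text
(230, 370) -12 lat -72.6 h 127.6
(230, 370) 0 lat -65.0 h 105.8
(230, 370) 12 lat -57.3 h 84.0
(243, 385) -12 lat -61.5 h 96.4
(243, 385) 0 lat -53.5 h 73.6
(243, 385) 12 lat -45.5 h 50.8
(262, 402) -12 lat -43.7 h 54.2
(262, 402) 0 lat -35.1 h 30.0
(262, 402) 12 lat -26.6 h 5.9
(240, 392) -12 lat -64.5 h 89.2
(240, 392) 0 lat -56.6 h 66.2
(240, 392) 12 lat -48.7 h 43.2
```

```bash
python3 -m crank '[[-0.04,0,0,0],[-0.08,0,0,0],[-0.12,0,0,0],[-0.15,0,0,0],[-0.15,0,0,0]]'
python3 -m crank '[[-0.04,0,0,0],[-0.08,0,0,0],[-0.12,0,0,0],[-0.17,0,0,0],[-0.17,0,0,0]]'
python3 -c "
from h import *
plan((473.3,-19.2,2.5),100.3); look(16)"
```

```text
time_s: 21.3
position: [464.7, 23.1, 2.6]
orientation: [-180.0, 0.0, 100.2]
contact_force: [-0.2, 0.3, -1.2]
width: 0.003
time_s: 21.8
position: [469.4, -2.4, 2.6]
orientation: [180.0, 0.0, 100.2]
contact_force: [-0.1, 0.1, 0.7]
width: -0.0
t 21.8 pos [469.4  -2.4   2.6] rpy [1.7999e+02 2.0000e-02 1.0021e+02] F [-0.1  0.1  0.7] w -0.0
rows units [-0.115  0.006  0.001] turn -0.003
```

View pics/scene16.png

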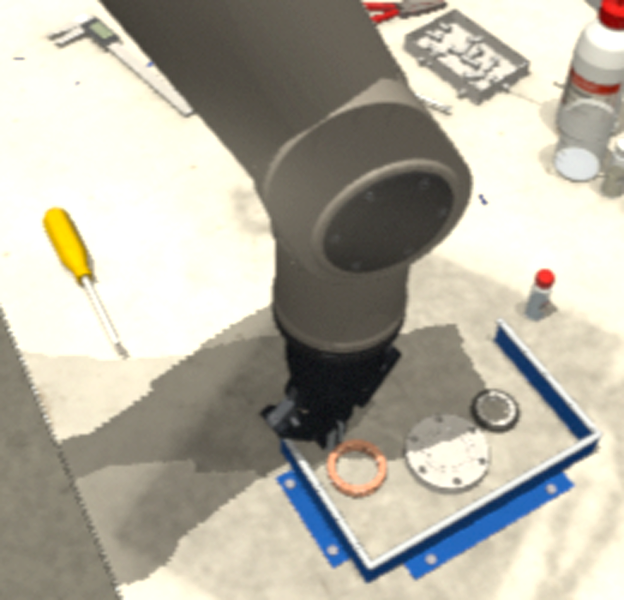

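The gaskets at zoom (357,467) are well inside. I'll back off, lift, and check from both cameras.

```bash
python3 -m crank '[[0.03,0,0,0],[0.1,0,0,0],[0.16,0,-0.2,0],[0.16,0,-0.5,0],[0.16,0,-0.8,0],[0.16,0,-0.8,0]]'
python3 -m crank '[[0.3,0,-0.2,0],[0.6,0,-0.3,0],[0.9,0,-0.3,0],[0.95,0,-0.3,0],[0.95,0,-0.3,0],[0.95,0,-0.3,0]]'
python3 -c "
from h import *
look(17);look(17,'top')"
```

```text
time_s: 22.45
position: [467.4, 24.1, 127.3]
orientation: [179.6, -0.1, 100.4]
contact_force: [-0.7, 1.0, -1.1]
width: -0.003
time_s: 23.05
position: [439.1, 162.3, 167.2]
orientation: [-180.0, 0.0, 100.3]
contact_force: [0.4, -0.1, 1.2]
width: -0.001
```

View pics/scene17.png

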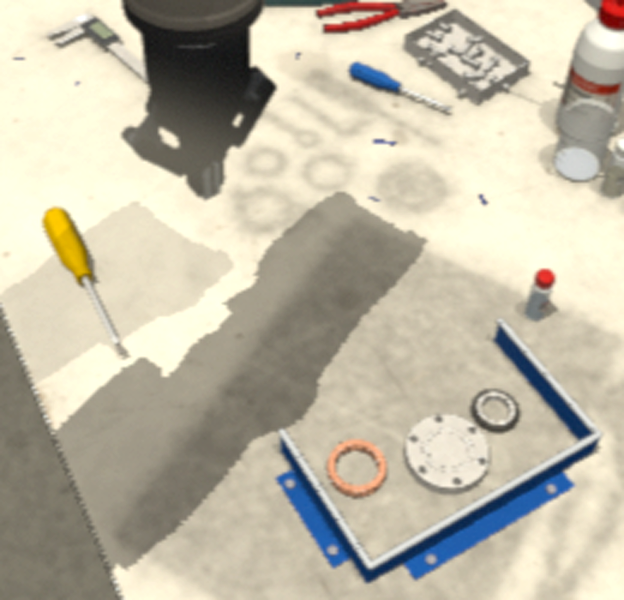

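View pics/top17.png

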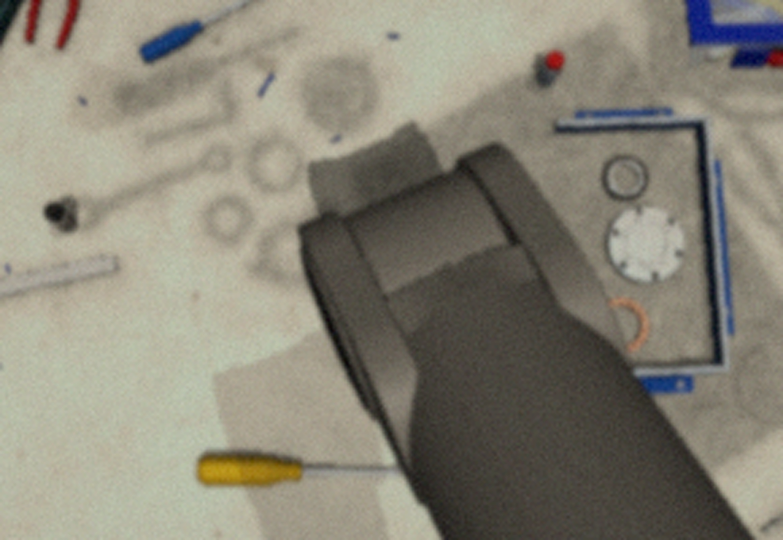

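```bash
python3 -c "
from h import *
for n,z,s,t in(('flange',13,(448,451),(646,244)),('gask',10,(357,466),(621,326)),('ring',8,(495,408),(626,177))):
    print(n,bay(cast('scene',S(*s),z)),bay(cast('top',T(*t),z)))
print(bay(cast('scene',S(283,433),33)),bay(cast('top',T(572,374),33)))
print('red',cast('scene',S(545,277),58),cast('top',T(556,61),58),'black',cast('top',T(54,212),58))
hand_in()"
```

```text
flange [  3.3 -11.6] [ 4.6 -9.3]
gask [-68.3  15.9] [-67.6  17.6]
ring [64.9  3.7] [67.3  3.1]
[-112.2   61.7] [-109.5   68.2]
red [699.93181038  28.23616117  58.        ] [701.71747675  29.11267331  58.        ] black [558.10420948 457.11042604  58.        ]
the job is handed in; nothing more can be done
```

I swept the flange, the centering ring and then the gasket pack into the bay with closed fingers, and handed the job in at about 23 s of the 72 s allowed. No verdict is reported.

**Final positions in the bay frame (mm), from the two cameras:**

| Part | x | y | y limit |
|---|---|---|---|
| Blank flange | 3 to 5 | -9 to -12 | below 33 |
| Gasket pack | -68 | 16 to 18 | below 43.5 |
| Centering ring | 65 to 67 | 3 to 4 | below 47 |

- **Agreement:** the two cameras agree to within about 3 mm on each part. They differ by about 6 mm on the near rim end. Every part has at least 25 mm to spare on y.
- **Flat and separate:** all three parts look flat and clear of each other and of the walls, and the gripper was lifted and clear at hand-in.
- **Vials and screwdriver:** they look unmoved. The black vial and part of the screwdriver shaft were each visible in only one of the final views.

**One hitch:** partway through its push, the fingertip rode up slightly on the ring's rounded edge, reading about 5 N vertically. It was also about 12 mm off the ring's centre. I backed off, re-centred and lowered the fingers, and the ring then slid flat with no vertical load. Any brief tilt looked like a few degrees, but I could not measure it exactly.

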